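# Put the paint markers back in their pipe holders

### The arm

A 6-joint arm with a two-finger parallel gripper is mounted at the origin on the work surface. World frame = base frame: x ahead of the robot, y to its left, z up, the work surface at z = 0. Lengths are in m, angles in rad, forces in N, time in s.
With the tool pointing down it reaches from about 0.425 to 0.95 m from the base axis. Payload 3.5 kg.
Tool frame: the origin (TCP) lies on the centre line of the jaws, within the pads' length; the fingertips stand 17 mm ahead of it and the grasp point (between the pads) lies 2 mm behind it; z points along the fingers, y is the line along which they close (so a half turn about z gives the same grasp; the last joint's range is limited). The gripper opens to 85 mm and grips with 20 to 120 N. Pads are 22 mm wide; open, the fingers measure 114 mm over their backs; the gripper's body (76 mm by 85 mm) begins 54 mm behind the grasp point. The pads swing forward as they close: fully open they stand 13 mm farther back than shut.
Start: joints at [1.169, 0.286, 1.577, -0, 1.279, -0.15], TCP at [0.168, 0.654, 0.248] pointing down, gripper open.
Joint ranges: [-2.77, 2.77], [-0.9, 2.22], [0.21, 2.48], [-1.53, 4.67], [0.24, 2.81], [-2.84, 2.84]. Speed limits (rad/s): [2.79, 2.79, 3.14, 3.14, 3.14, 3.14].

### API

Orientations are given as a unit quaternion [x, y, z, w].
In Python, from plant import ctrl gives the robot as it stands. The module is installed in compiled form; this text tells all that it offers.
- The arm moves only by the tool drive_tool, never from a script. Its argument "moves" is a list of rows, each a list of 3 entries, a list of its own where there are three numbers: the turn, a rotation vector about the tool's x, y, z in rad, then the shift along the tool's x, y, z in m, then the finger opening in m, from 0 to 0.0854. A call has 1 to 5 rows; each row shifts and turns the commanded pose from where the row before left it, along the tool's axes as they then stand; what a row does not reach is not made up. A row lasts 1/8 s, in which the tool goes at most 62.5 mm and 10.7 degrees, less where a joint would pass 70% of its speed; a pose out of reach is approached as far as the arm can. A call with a gripper value outside its range is refused whole. The fingers move at their own pace and stop on an object; "grip_force" is the grip in N (left out, the last holds). Time passes only in rows, so rows that do not move let the fingers close. It gives the time, the measured TCP pose, the force, the opening and the grip force at its end, in the units of the state.
- ctrl.get_state(): the state, without advancing time (a new reading comes with each control period).
- ctrl.read_camera(name): name is "side" or "top"; returns a dict with "image" (384x512x3 uint8, red, green, blue), "fx", "fy", "cx", "cy" (pixels), "dist" ([k1, k2, p1, p2, k3] as OpenCV has them; the pictures are not rectified), "R" (3x3) and "t" (3): a world point X has camera coordinates R X + t. Camera axes: x right, y down, z forward; pixel columns grow to the right and rows downward; lengths in m; the calibration is good to about 2 mm. A picture is of the moment at which its call begins. There is no depth.
- ctrl.sign_off(): hands the job in; it is judged then, once.
The state is a dict: "time": time; "qpos": joint angles; "dq": joint speeds; "joint_efforts": joint torques, N m; "eef_pos": TCP position; "tcp_rot": TCP orientation; "contact_force": force on the tool from outside, world axes, zero at the start; "wrist_torque": the same for the moment, N m; "opening": opening from 0.0 (shut) to 1.0 (fully open); "finger_force": force on a finger pad.
Only numpy, scipy, OpenCV 4.12 (cv2) and the standard library are available. Lean on these libraries where they do the work, as an engineer would, in place of code of your own. Each camera call takes 0.05 s, during which the arm holds its last target. There are 200 camera calls.

### The job

Put the red-capped and the blue-capped paint marker away in their own holders: drop each one, cap up, into the pipe with the collar of its own colour, so that it stands on the bottom of the pipe, and let go. It may lean on the rim, and the order does not matter.

Things in the scene. Friction and masses are not known exactly. Their poses are not given: they have to be found in the camera images.
- marker_red: Jumbo paint marker: a round aluminium barrel with a red cap (the top 55 mm) and a red ring round its foot. 24 mm diameter over its whole length, 150 mm long, 30 to 65 g. It starts standing on the bench, cap up, free all round (at least 130 mm to the next marker standing on the bench). Origin: centre of its flat foot; z axis along the marker, towards the cap.
- marker_blue: The same marker with a blue cap and a blue ring. It starts standing on the bench in the same way. Origin: centre of its flat foot; z axis towards the cap. A green-capped marker like it, which is not wanted, also stands on the bench.
- tube_red: Holder for the red marker: an upright white pipe offcut, 51 mm outside and 44 mm inside diameter, open at the top, with a red collar round its upper half, on a square wooden foot 90 x 90 x 12 mm that is screwed to the bench. Origin: centre of the foot's underside, on the bench, on the pipe's axis; z up. The pipe's floor is 12 mm and its rim 80 mm above the origin. It is empty at the start.
- tube_blue: Holder for the blue marker: the same pipe with a blue collar; same sizes and origin. Empty at the start. A third pipe with a yellow collar already has a yellow-capped marker in it (its cap reaches 162 mm above the bench); the pipes stand at least 130 mm apart, centre to centre.
Not all that is in view belongs to the job. Of the things that look like the marker_blue, the larger one is meant.

How it is judged:
By the outcome, as a careful person would: the job done as asked, in the order asked, and still so for the second after the job is handed in, with the robot touching nothing.
It also fails if it takes over 56 s, if anything falls off the work surface, if the arm or the gripper's body presses on something with over 40 N, if the wrist force passes 120 N, or if a joint passes its speed limit or range.

## Working session

There is one attempt and no reset: what is moved stays moved. The work goes in short steps, Python scripts to look and compute and a tool call to move; the robot and the scene stay as the last step left them, time stands still between calls to the robot, and variables do not carry over. Pictures are saved under pics/ and viewed, at most 10 in all, crops included, and the job is handed in when it is done.

Besides the shell and the picture viewer there is one more tool, called after "Call:" as name(argument=value, ...) on one line, values as JSON. drive_tool: Moves the arm, as the interface text tells. Its arguments: {"type":"object","properties":{"moves":{"type":"array","items":{"type":"array"}},"grip_force":{"type":"number"}},"required":["moves"]}

```bash
mkdir -p pics
cat > h.py <<'E'
import numpy as np, cv2
from plant import ctrl
def cam(n):
    c=ctrl.read_camera(n); c['K']=np.array([[c['fx'],0,c['cx']],[0,c['fy'],c['cy']],[0,0,1.]]); c['d']=np.array(c['dist'],float)
    c['R']=np.array(c['R']);c['t']=np.array(c['t']);return c
def ray(c,uv):
    p=cv2.undistortPoints(np.array([[uv]],float),c['K'],c['d'])[0,0]
    return -c['R'].T@c['t'], c['R'].T@np.array([p[0],p[1],1])
def onz(c,uv,z):
    o,d=ray(c,uv); return o+d*(z-o[2])/d[2]
def proj(c,X):
    return cv2.projectPoints(np.array([X],float),cv2.Rodrigues(c['R'])[0],c['t'],c['K'],c['d'])[0][0,0]
def tri(c1,u1,c2,u2):
    o1,d1=ray(c1,u1);o2,d2=ray(c2,u2)
    s=np.linalg.lstsq(np.array([d1,-d2]).T,o2-o1,rcond=None)[0]
    a=o1+d1*s[0];b=o2+d2*s[1];return (a+b)/2,np.linalg.norm(a-b)
R={'red':[(0,8),(172,180)],'blue':[(100,128)],'green':[(40,85)],'yellow':[(20,35)]}
def blobs(c,col,amin=25):
    h=cv2.cvtColor(c['image'],cv2.COLOR_RGB2HSV)
    m=sum(cv2.inRange(h,(a,110,50),(b,255,255)) for a,b in R[col])
    n,l,s,ce=cv2.connectedComponentsWithStats(m)
    return [(tuple(int(v) for v in s[i]),np.round(ce[i],1)) for i in range(1,n) if s[i][4]>=amin]
E
python3 - <<'E'
from h import *
for n in('side','top'):
    c=cam(n);cv2.imwrite(f'pics/{n}0.png',c['image'][:,:,::-1]);print(n,'pos',np.round(-c['R'].T@c['t'],3))
    for k in R:
        for b in blobs(c,k): print(k,b[0],b[1])
s=ctrl.get_state();print(s['tcp_rot'],s['opening'])
E
```

```text
side pos [ 0.498 -0.553  0.671]
red (306, 284, 36, 41, 408) [323.8 301.8]
red (200, 295, 17, 17, 226) [207.9 302.6]
blue (267, 89, 23, 15, 108) [278.1  96.3]
blue (214, 162, 13, 10, 98) [219.9 166.2]
blue (182, 184, 10, 7, 56) [186.6 187.1]
green (264, 0, 65, 22, 178) [295.   12.3]
green (200, 70, 11, 15, 93) [204.9  75.1]
green (201, 83, 8, 14, 45) [204.8  89.7]
yellow (346, 3, 14, 26, 75) [353.2  16.8]
yellow (24, 7, 32, 37, 181) [40.9 23.3]
yellow (75, 7, 12, 16, 51) [81.5 15.5]
yellow (13, 9, 8, 12, 38) [16.5 14.5]
yellow (20, 8, 15, 14, 32) [27.4 14.8]
yellow (326, 12, 15, 41, 175) [332.5  34.2]
yellow (81, 17, 8, 18, 27) [84.7 24.7]
yellow (0, 21, 22, 45, 221) [ 8.2 39.7]
yellow (71, 24, 10, 19, 63) [76.  33.1]
yellow (347, 26, 15, 26, 90) [353.9  38.8]
yellow (357, 28, 14, 24, 88) [363.3  39.8]
yellow (264, 33, 4, 14, 26) [265.5  39.2]
yellow (249, 35, 16, 22, 94) [258.8  46.2]
yellow (286, 39, 20, 8, 35) [293.5  41.8]
yellow (0, 43, 26, 46, 156) [13.  65.6]
yellow (33, 43, 7, 12, 26) [35.5 49.2]
yellow (124, 43, 84, 168, 3158) [156.9 120.8]
yellow (298, 42, 10, 24, 65) [302.2
[... 3170 characters left out ...]
7, 334) [232.9 365.7]
yellow (326, 347, 26, 37, 434) [339.2 366.1]
yellow (297, 352, 27, 32, 329) [311.2 368.2]
yellow (360, 357, 7, 14, 35) [362.9 363. ]
yellow (392, 362, 11, 22, 88) [397.4 372.9]
yellow (281, 364, 7, 16, 41) [283.5 370.3]
top pos [ 0.479 -0.012  0.895]
red (352, 122, 28, 26, 271) [367.2 134.8]
red (385, 211, 16, 12, 129) [393.1 216. ]
blue (115, 126, 25, 25, 192) [127.3 137.8]
blue (257, 198, 12, 12, 114) [262.4 203.3]
blue (264, 229, 9, 9, 63) [268.5 233.1]
green (111, 208, 13, 12, 112) [116.6 213.3]
yellow (245, 129, 27, 30, 457) [257.4 143.1]
yellow (178, 166, 21, 34, 636) [187.7 182.6]
[ 1.25577031e-01  9.92083287e-01 -1.03309545e-03 -3.04721017e-04] 0.997720284429351
```

View pics/side0.png

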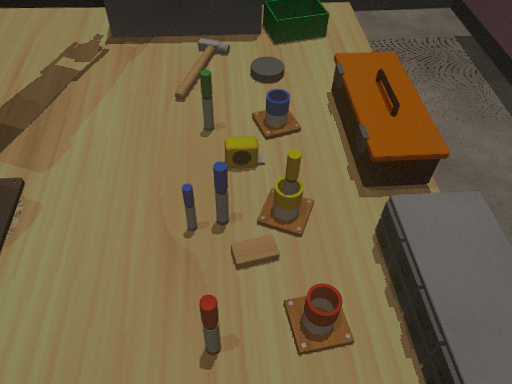

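View pics/top0.png

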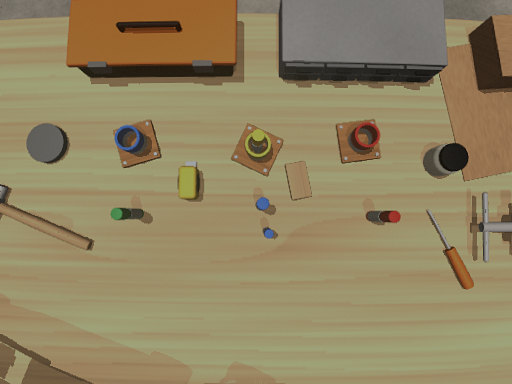

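The side view shows the red marker's cap at (208,302), the large blue at (220,175), a small blue decoy at (188,190) and the green at (206,85). The red pipe is at (323,300), the blue at (278,98), the yellow at (288,190). In the top view the red cap is at (393,216), the large blue at (262,203) and the small blue at (268,233). The red pipe is at (366,135) and the blue at (128,138).

Blue lookalikes in the side view are the small marker (188,190), the large marker (220,175) and the blue pipe (278,98). I choose the large one at (220,175), and will check it in one crop.

Run:
```python
from h import *
cs={n:cam(n) for n in('side','top')}
def crop(n,u,v,r=30): return cv2.resize(cs[n]['image'][v-r:v+r,u-r:u+r,::-1],(260,260),interpolation=cv2.INTER_NEAREST)
im=np.vstack([np.hstack([crop('side',208,190,32),crop('side',210,322,35),crop('side',323,310)]),np.hstack([crop('top',262,215),crop('top',385,216),crop('top',366,138)])])
cv2.imwrite('pics/crop.png',im)
H={'red':[(0,8),(172,180)],'blue':[(98,130)]}
pts={('side','red'):[(208,302),(323,300)],('side','blue'):[(220,170),(187,188),(278,100)],('top','red'):[(393,216),(367,135)],('top','blue'):[(262,203),(268,233),(128,138)]}
for (n,k),P in pts.items():
    h=cv2.cvtColor(cs[n]['image'],cv2.COLOR_RGB2HSV)
    m=sum(cv2.inRange(h,(a,90,25),(b,255,255)) for a,b in H[k])
    nn,l,s,ce=cv2.connectedComponentsWithStats(m)
    for i in range(1,nn):
        if s[i][4]<8: continue
        c=max(cv2.findContours((l==i).astype('uint8'),0,1)[0],key=len)
        r=cv2.minAreaRect(c); e=cv2.fitEllipse(c) if len(c)>5 else None
        print(n,k,s[i],np.round(ce[i],1),np.round(cv2.boxPoints(r),0).tolist(), e and np.round([*e[0],*e[1],e[2]],1))
```

```text
side red [399 161   7   8  16] [401.5 164.2] [[398.0, 167.0], [401.0, 159.0], [405.0, 161.0], [402.0, 168.0]] [401.8 164.3   4.7   7.1  29.6]
side red [411 160   5   8  10] [412.8 163.2] [[410.0, 166.0], [413.0, 159.0], [415.0, 160.0], [412.0, 167.0]] [413.2 163.6   3.2   6.7  29.3]
side red [422 160   4   6  10] [423.3 162.2] [[421.0, 164.0], [423.0, 159.0], [425.0, 160.0], [423.0, 165.0]] [423.1 162.    2.4   5.8  18.7]
side red [424 163   4   8   9] [425.6 166.7] [[424.0, 170.0], [425.0, 163.0], [427.0, 163.0], [426.0, 170.0]] [425.8 166.7   2.1   8.7  24.3]
side red [431 163   5   4   8] [433.4 164.9] [[431.0, 164.0], [435.0, 163.0], [436.0, 166.0], [432.0, 167.0]] [433.  163.3   4.    5.9 163.1]
side red [424 170   7   7   9] [427.1 172.7] [[424.0, 175.0], [430.0, 170.0], [431.0, 171.0], [425.0, 176.0]] [426.4 173.7   1.7   9.2  47.4]
side red [306 284  36  37 381] [323.8 300.7] [[300.0, 299.0], [323.0, 276.0], [348.0, 301.0], [325.0, 324.0]] [324.  300.1  31.4  36.5 127.7]
side red [200 295  17  16 225] [207.8 302.5] [[200.0, 295.0], [216.0, 295.0], [216.0, 310.0], [200.0, 310.
[... 754 characters left out ...]
 [352 122  28  27 261] [366.8 135.1] [[349.0, 132.0], [369.0, 117.0], [384.0, 137.0], [365.0, 152.0]] [366.3 134.7  24.5  25.7 104.2]
top red [384 211  17  12 125] [393.3 216.3] [[384.0, 216.0], [393.0, 208.0], [402.0, 217.0], [393.0, 225.0]] [393.  216.3  10.7  14.1  93.8]
top blue [115 125  25  26 221] [127.2 137.5] [[115.0, 125.0], [139.0, 125.0], [139.0, 150.0], [115.0, 150.0]] [127.  137.4  24.4  24.6  44.5]
top blue [257 198  12  12 116] [262.4 203.3] [[257.0, 198.0], [268.0, 198.0], [268.0, 209.0], [257.0, 209.0]] [262.4 203.3  11.1  11.5  67. ]
top blue [264 229  10   9  67] [268.4 233.1] [[264.0, 229.0], [273.0, 229.0], [273.0, 237.0], [264.0, 237.0]] [268.4 233.1   8.1   8.8 135. ]
```

View pics/crop.png

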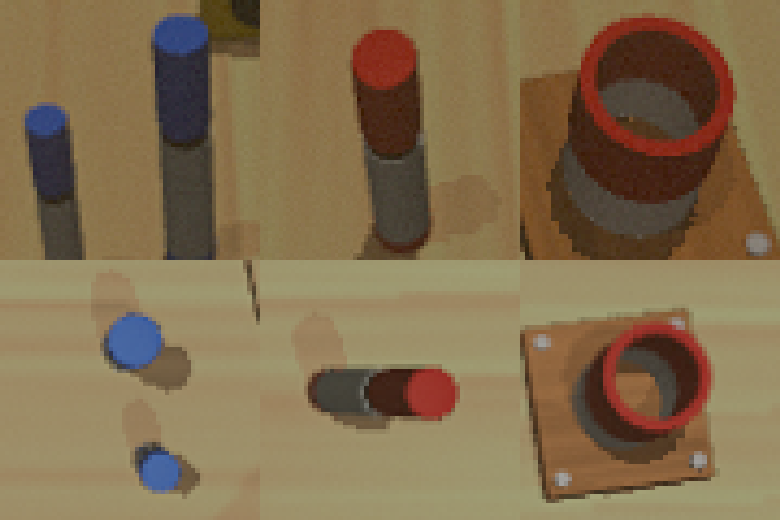

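The crop confirms the wider, taller blue marker, at (220,167) in the side view and (262,203) in the top. The bright discs are the cap tops and the bright rings are the pipe rims, so I will mask those bright areas and triangulate.

```bash
cat >> h.py <<'E'
H2={'red':[(0,8),(172,180)],'blue':[(98,130)],'green':[(40,85)],'yellow':[(22,34)]}
def tops(c,k,near,vmin=110,rad=12):
    h=cv2.cvtColor(c['image'],cv2.COLOR_RGB2HSV)
    m=sum(cv2.inRange(h,(a,110,vmin),(b,255,255)) for a,b in H2[k])
    n,l,s,ce=cv2.connectedComponentsWithStats(m)
    best=[]
    for i in range(1,n):
        if s[i][4]<15: continue
        ct=max(cv2.findContours((l==i).astype('uint8'),0,1)[0],key=len); (x,y),ax,_=cv2.fitEllipse(cv2.convexHull(ct)) if len(cv2.convexHull(ct))>5 else cv2.fitEllipse(ct)
        best.append((np.hypot(x-near[0],y-near[1]),(x,y),ax))
    return min(best,default=None)
E
python3 - <<'E'
from h import *
S=cam('side');T=cam('top')
for n,k,a,b in [('mred','red',(208,299),(394,216)),('tred','red',(324,296),(367,135)),('mblue','blue',(220,166),(262,203)),('small','blue',(187,187),(268,233)),('tblue','blue',(278,96),(127,137)),('green','green',(205,73),(116,213)),('yell','yellow',(293,155),(258,135))]:
    u=tops(S,k,a);v=tops(T,k,b)
    p,e=tri(S,u[1],T,v[1]);print(n,np.round(u[1]+v[1],1),np.round(u[2]+v[2],1),np.round(p,4),round(e,4))
E
```

```text
mred [207.8 302.2 394.1 216.2] [15.5 16.9 11.6 11.6] [ 0.4741 -0.2835  0.1494] 0.0009
tred [324.  299.3 366.9 134.3] [30.9 36.2 24.3 25.3] [ 0.644  -0.2541  0.0793] 0.001
mblue [219.8 166.  262.4 203.3] [ 8.3 12.4 11.5 11.8] [ 0.4978 -0.0342  0.1493] 0.002
small [186.6 187.  268.6 233.2] [6.4 9.3 7.9 8.6] [ 0.4398 -0.0475  0.1154] 0.001
tblue [277.9  95.6 126.8 137.3] [13.4 22.5 23.8 24.8] [0.6352 0.2467 0.0813] 0.0026Traceback (most recent call last):
  File "<stdin>", line 5, in <module>
TypeError: 'NoneType' object is not subscriptable
```

Call:
drive_tool(moves=[[[0,0,0],[-0.033,-0.039,0],0.06],[[0,0,0],[-0.033,-0.039,0],0.06],[[0,0,0],[-0.033,-0.039,0],0.06],[[0,0,0],[-0.033,-0.039,0],0.06],[[0,0,0],[-0.033,-0.039,0],0.06]], grip_force=40)

```text
time: 0.92
eef_pos: [0.2798, 0.4223, 0.2485]
tcp_rot: [0.125, 0.992, 0.0, 0.0]
contact_force: [0.3, -0.8, 0.5]
opening: 0.702
finger_force: 0.0
```

Call:
drive_tool(moves=[[[0,0,0],[-0.033,-0.039,0],0.06],[[0,0,0],[-0.033,-0.039,0],0.06],[[0,0,0],[-0.033,-0.039,0],0.06],[[0,0,0],[-0.033,-0.039,0],0.06],[[0,0,0],[-0.033,-0.039,0],0.06]])

```text
time: 1.55
eef_pos: [0.391, 0.1923, 0.2486]
tcp_rot: [0.125, 0.992, 0.0, 0.001]
contact_force: [1.5, 1.1, -0.6]
opening: 0.704
finger_force: 0.0
```

Call:
drive_tool(moves=[[[0,0,0],[-0.033,-0.039,0],0.06],[[0,0,0],[-0.033,-0.039,0],0.06],[[0,0,0],[-0.033,-0.039,0],0.06],[[0,0,0],[-0.033,-0.039,0],0.06],[[0,0,0],[0,0,0],0.06]])

```text
time: 2.17
eef_pos: [0.4805, 0.0072, 0.2485]
tcp_rot: [0.128, 0.992, -0.0, 0.0]
contact_force: [0.4, 0.3, -0.4]
opening: 0.701
finger_force: 0.0
```

Call:
drive_tool(moves=[[[0,0,0],[-0.027,-0.036,0],0.06],[[0,0,0],[0,0,0.03],0.06],[[0,0,0],[0,0,0.03],0.06],[[0,0,0],[0,0,0],0.06]])

```text
time: 2.68
eef_pos: [0.4946, -0.0304, 0.1857]
tcp_rot: [0.125, 0.992, 0.001, -0.003]
contact_force: [-0.3, 0.5, 0.2]
opening: 0.699
finger_force: 0.0
```

```bash
cat > look.py <<'E'
from h import *
import sys
def look(name,su,sv,tu,tv,r=45):
    S=cam('side');T=cam('top')
    f=lambda c,u,v:cv2.resize(c['image'][max(v-r,0):v+r,u-r:u+r,::-1],(390,390),interpolation=cv2.INTER_NEAREST)
    cv2.imwrite(f'pics/{name}.png',np.hstack([f(S,su,sv),f(T,tu,tv)]))
    return S,T
E
python3 - <<'E'
from look import *
look('a',220,165,262,205)
E
```

```text
(no output)
```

View pics/a.png

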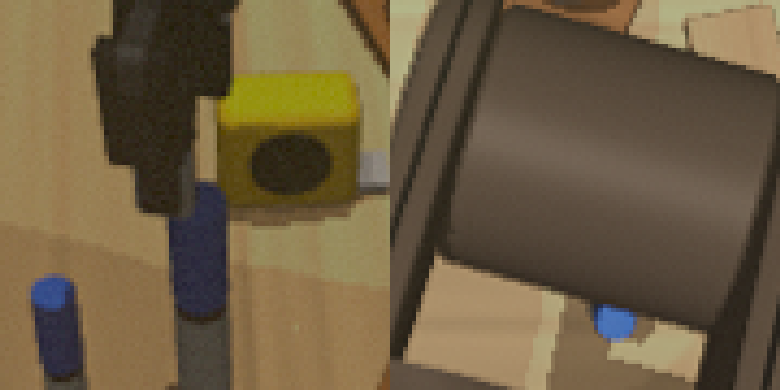

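The side crop shows the near finger just in front of the large blue cap at about (220,158), a few mm towards −x. That fits the measured TCP error. The small marker at (187,187) is clear.

Call:
drive_tool(moves=[[[0,0,0],[-0.004,-0.003,0],0.06],[[0,0,0],[0,0,0.035],0.06],[[0,0,0],[0,0,0.035],0.06],[[0,0,0],[0,0,0],0.06]])

```text
time: 3.28
eef_pos: [0.4986, -0.0353, 0.1168]
tcp_rot: [0.126, 0.992, 0.0, -0.002]
contact_force: [-0.4, -0.4, -1.0]
opening: 0.703
finger_force: 0.0
```

Call:
drive_tool(moves=[[[0,0,0],[0,0,0],0.01],[[0,0,0],[0,0,0],0.01],[[0,0,0],[0,0,0],0.01],[[0,0,0],[0,0,0],0.01],[[0,0,0],[0,0,0],0.01]], grip_force=40)

```text
time: 3.9
eef_pos: [0.5015, -0.036, 0.1207]
tcp_rot: [0.126, 0.992, -0.0, 0.002]
contact_force: [-0.1, 0.1, 5.9]
opening: 0.275
finger_force: 39.4
```

Call:
drive_tool(moves=[[[0,0,0],[0,0,0],0.01],[[0,0,0],[0,0,-0.02],0.01],[[0,0,0],[0,0,-0.03],0.01],[[0,0,0],[0,0,-0.04],0.01],[[0,0,0],[0,0,-0.03],0.01]])

```text
time: 4.53
eef_pos: [0.5, -0.0358, 0.2403]
tcp_rot: [0.126, 0.992, -0.0, 0.001]
contact_force: [0.4, 0.4, -0.5]
opening: 0.266
finger_force: 39.2
```

Call:
drive_tool(moves=[[[0,0,0],[-0.009,0.044,0],0.01],[[0,0,0],[-0.009,0.044,0],0.01],[[0,0,0],[-0.009,0.044,0],0.01],[[0,0,0],[-0.009,0.044,0],0.01],[[0,0,0],[-0.009,0.044,0],0.01]])

```text
time: 5.15
eef_pos: [0.5986, 0.1675, 0.2383]
tcp_rot: [0.125, 0.992, -0.0, 0.0]
contact_force: [0.5, 0.1, -0.7]
opening: 0.269
finger_force: 39.4
```

Call:
drive_tool(moves=[[[0,0,0],[-0.008,0.044,0],0.01],[[0,0,0],[-0.008,0.044,0],0.01],[[0,0,0],[0,0,0],0.01]])

```text
time: 5.52
eef_pos: [0.6358, 0.2498, 0.2376]
tcp_rot: [0.124, 0.992, -0.0, -0.0]
contact_force: [-0.6, -0.1, -1.1]
opening: 0.269
finger_force: 39.4
```

Run:
```python
from look import *
S,T=look('b',275,90,127,140)
s=ctrl.get_state();print(s['eef_pos'],s['opening'])
p=np.array([.6352,.2467,.08]);print(proj(S,p),proj(T,p),proj(S,p+[0,0,.045]),proj(T,p+[0,0,.045]))
```

```text
[0.6352591  0.24732708 0.2377749 ] 0.26771639469314024
[277.29044469  96.1266687 ] [126.98270806 136.77732279] [278.69177896  78.82042808] [120.04879964 132.49613793]
```

View pics/b.png

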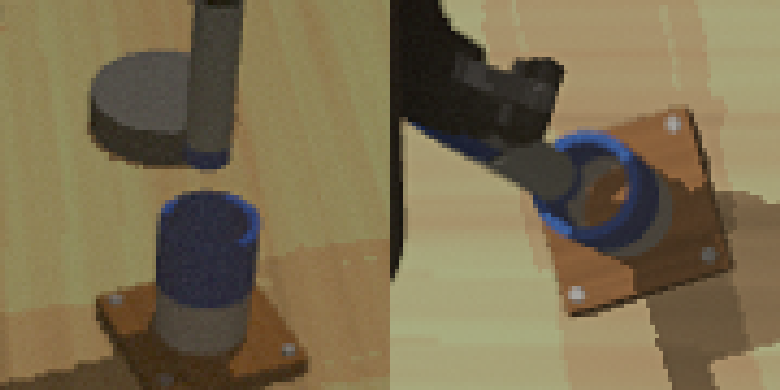

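The marker hangs upright just above the blue pipe. Its foot is at side (278,82) against a predicted (278.7,79), and at top (120,136) against (120,133). That is inside the 10 mm clearance, so I lower it.

Call:
drive_tool(moves=[[[0,0,0],[0,0,0.03],0.01],[[0,0,0],[0,0,0.03],0.01],[[0,0,0],[0,0,0.025],0.01],[[0,0,0],[0,0,0],0.01]])

```text
time: 6.12
eef_pos: [0.6337, 0.2455, 0.1505]
tcp_rot: [0.126, 0.992, -0.001, -0.003]
contact_force: [0.4, -0.6, 0.0]
opening: 0.272
finger_force: 39.4
```

Call:
drive_tool(moves=[[[0,0,0],[0,0,0.01],0.01],[[0,0,0],[0,0,0.006],0.01],[[0,0,0],[0,0,0],0.01]])

```text
time: 6.5
eef_pos: [0.6356, 0.2473, 0.1373]
tcp_rot: [0.126, 0.992, -0.0, -0.0]
contact_force: [-0.5, 1.1, -0.3]
opening: 0.271
finger_force: 39.4
```

Call:
drive_tool(moves=[[[0,0,0],[0,0,0],0.045],[[0,0,0],[0,0,0],0.06],[[0,0,0],[0,0,0],0.06],[[0,0,0],[0,0,0],0.06],[[0,0,0],[0,0,-0.01],0.06]])

```text
time: 7.12
eef_pos: [0.635, 0.2472, 0.1465]
tcp_rot: [0.126, 0.992, -0.0, -0.001]
contact_force: [0.1, 0.6, 0.5]
opening: 0.703
finger_force: 0.0
```

Call:
drive_tool(moves=[[[0,0,0],[0,0,-0.03],0.06],[[0,0,0],[0,0,-0.04],0.06],[[0,0,0],[0,0,-0.04],0.06]])

```text
time: 7.5
eef_pos: [0.6356, 0.2474, 0.2593]
tcp_rot: [0.126, 0.992, 0.0, 0.0]
contact_force: [-0.2, 0.2, 0.2]
opening: 0.703
finger_force: 0.0
```

Call:
drive_tool(moves=[[[0,0,0],[0.002,-0.047,0],0.06],[[0,0,0],[0.002,-0.047,0],0.06],[[0,0,0],[0.002,-0.047,0],0.06],[[0,0,0],[0.002,-0.047,0],0.06],[[0,0,0],[0.002,-0.047,0],0.06]])

```text
time: 8.12
eef_pos: [0.567, 0.0209, 0.2584]
tcp_rot: [0.125, 0.992, -0.0, 0.001]
contact_force: [0.7, -0.3, -0.5]
opening: 0.701
finger_force: 0.0
```

Call:
drive_tool(moves=[[[0,0,0],[0.002,-0.047,0],0.06],[[0,0,0],[0.002,-0.047,0],0.06],[[0,0,0],[0.002,-0.047,0],0.06],[[0,0,0],[0.002,-0.047,0],0.06],[[0,0,0],[0.002,-0.047,0],0.06]])

```text
time: 8.75
eef_pos: [0.4987, -0.2043, 0.2585]
tcp_rot: [0.126, 0.992, -0.0, 0.001]
contact_force: [0.9, 0.3, 0.4]
opening: 0.7
finger_force: 0.0
```

Call:
drive_tool(moves=[[[0,0,0],[0.002,-0.04,0],0.06],[[0,0,0],[0.002,-0.03,0],0.06],[[0,0,0],[0,0,0],0.06]])

```text
time: 9.12
eef_pos: [0.4774, -0.2713, 0.2582]
tcp_rot: [0.127, 0.992, -0.0, 0.0]
contact_force: [0.4, 0.8, -1.4]
opening: 0.703
finger_force: 0.0
```

Run:
```python
from look import *
S,T=look('c',275,95,127,140)
s=ctrl.get_state();print(s['eef_pos'])
for n,c,k,p in(('s',S,'blue',(278,65)),('t',T,'blue',(115,130))): print(n,tops(c,k,p))
```

```text
[ 0.47796984 -0.26940603  0.25788743]
s (np.float64(1.839856244169953), (278.7596435546875, 63.32428741455078), (5.676950454711914, 10.399374961853027))
t (np.float64(2.5272222872327372), (112.84555053710938, 131.32106018066406), (10.91742992401123, 11.646417617797852))
```

View pics/c.png

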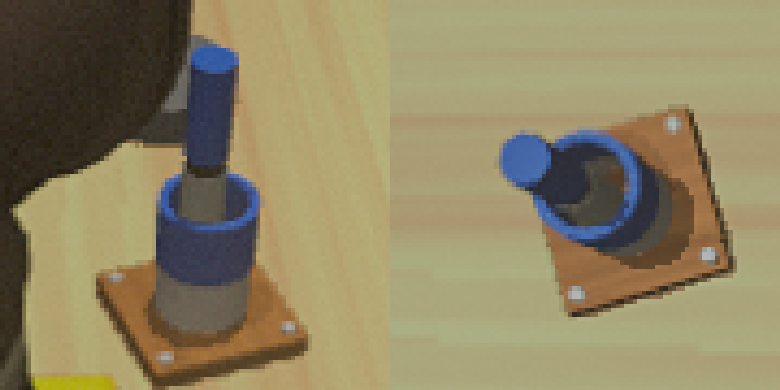

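The blue marker stands upright in its pipe, with the cap at side (279,63) and top (113,131). Red is next.

Call:
drive_tool(moves=[[[0,0,0],[0,-0.014,0],0.06],[[0,0,0],[0,0,0.03],0.06],[[0,0,0],[0,0,0.03],0.06],[[0,0,0],[0,0,0],0.06]])

```text
time: 9.72
eef_pos: [0.4732, -0.2818, 0.1946]
tcp_rot: [0.125, 0.992, 0.002, -0.003]
contact_force: [-0.4, -0.0, -0.2]
opening: 0.702
finger_force: 0.0
```

Run:
```python
from look import *
S,T=look('d',210,310,393,216)
print([ctrl.get_state()['eef_pos'].round(4) if hasattr(ctrl.get_state()['eef_pos'],'round') else ctrl.get_state()['eef_pos']])
```

```text
[array([ 0.4748, -0.2832,  0.1981])]
```

View pics/d.png

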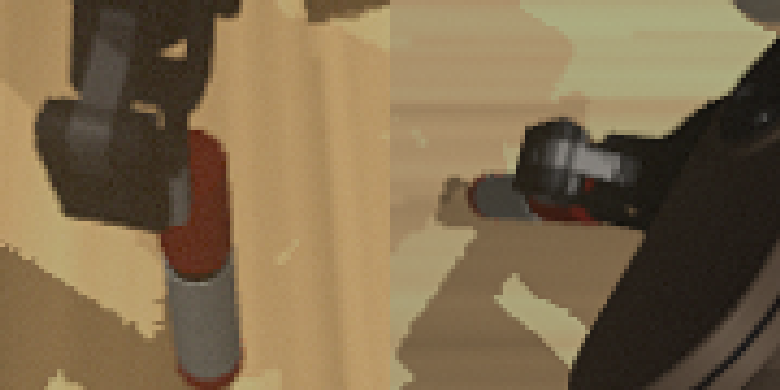

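The red cap at side (208,302) lies behind the near finger, and the TCP is within 1 mm of the target. I will descend and grip.

Call:
drive_tool(moves=[[[0,0,0],[0,0,0.03],0.06],[[0,0,0],[0,0,0.03],0.06],[[0,0,0],[0,0,0.019],0.06],[[0,0,0],[0,0,0],0.06]])

```text
time: 10.32
eef_pos: [0.4742, -0.2829, 0.1178]
tcp_rot: [0.125, 0.992, 0.0, -0.001]
contact_force: [-0.4, -0.6, 0.1]
opening: 0.699
finger_force: 0.0
```

Call:
drive_tool(moves=[[[0,0,0],[0,0,0],0.01],[[0,0,0],[0,0,0],0.01],[[0,0,0],[0,0,0],0.01],[[0,0,0],[0,0,0],0.01],[[0,0,0],[0,0,0],0.01]])

```text
time: 10.95
eef_pos: [0.4753, -0.2839, 0.12]
tcp_rot: [0.126, 0.992, -0.001, 0.001]
contact_force: [0.2, 0.5, 5.7]
opening: 0.27
finger_force: 39.2
```

Call:
drive_tool(moves=[[[0,0,0],[0,0,0],0.01],[[0,0,0],[0,0,-0.02],0.01],[[0,0,0],[0,0,-0.03],0.01],[[0,0,0],[0,0,-0.04],0.01],[[0,0,0],[0,0,-0.03],0.01]])

```text
time: 11.58
eef_pos: [0.4743, -0.2831, 0.2395]
tcp_rot: [0.126, 0.992, -0.0, 0.0]
contact_force: [0.2, -0.3, -0.7]
opening: 0.269
finger_force: 39.2
```

Call:
drive_tool(moves=[[[0,0,0],[-0.04,0.018,0],0.01],[[0,0,0],[-0.04,0.018,0],0.01],[[0,0,0],[-0.04,0.018,0],0.01],[[0,0,0],[-0.037,0.016,0],0.01],[[0,0,0],[0,0,0],0.01]])

```text
time: 12.2
eef_pos: [0.6452, -0.2534, 0.2366]
tcp_rot: [0.124, 0.992, 0.0, -0.001]
contact_force: [0.1, -0.5, -0.4]
opening: 0.265
finger_force: 39.2
```

Run:
```python
from look import *
S,T=look('e',323,290,367,140)
s=ctrl.get_state();print(s['eef_pos'],s['opening'])
p=np.array([.644,-.2541,.08]);print(proj(S,p+[0,0,.042]),proj(T,p+[0,0,.042]))
```

```text
[ 0.64331252 -0.2541194   0.23709603] 0.27465062058184164
[328.08942855 284.95070938] [373.14606657 129.84748506]
```

View pics/e.png

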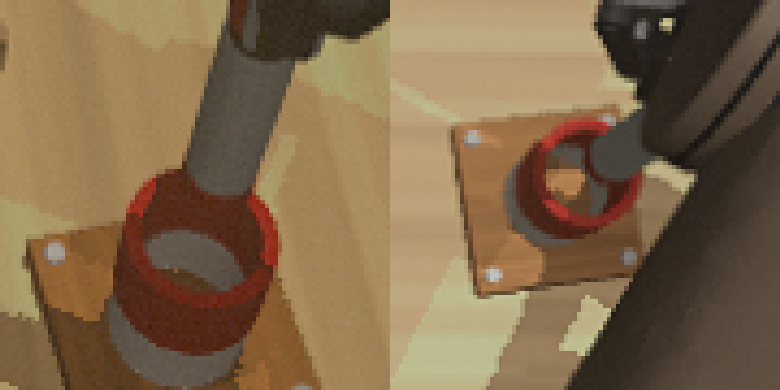

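The red marker's foot is at side (329,286) against a predicted (328,285), so it is centred over the red pipe. I lower it.

Call:
drive_tool(moves=[[[0,0,0],[0,0,0.03],0.01],[[0,0,0],[0,0,0.03],0.01],[[0,0,0],[0,0,0.025],0.01],[[0,0,0],[0,0,0],0.01]])

```text
time: 12.8
eef_pos: [0.6411, -0.254, 0.1503]
tcp_rot: [0.126, 0.992, 0.001, -0.003]
contact_force: [-0.3, -0.9, -1.4]
opening: 0.271
finger_force: 39.2
```

Call:
drive_tool(moves=[[[0,0,0],[0,0,0.01],0.01],[[0,0,0],[0,0,0.005],0.01],[[0,0,0],[0,0,0],0.01]])

```text
time: 13.18
eef_pos: [0.6438, -0.2545, 0.1385]
tcp_rot: [0.126, 0.992, -0.0, 0.0]
contact_force: [-0.8, 0.2, 0.2]
opening: 0.265
finger_force: 39.2
```

Call:
drive_tool(moves=[[[0,0,0],[0,0,0],0.045],[[0,0,0],[0,0,0],0.06],[[0,0,0],[0,0,0],0.06],[[0,0,0],[0,0,0],0.06],[[0,0,0],[0,0,-0.01],0.06]])

```text
time: 13.8
eef_pos: [0.6432, -0.2541, 0.1475]
tcp_rot: [0.126, 0.992, 0.0, -0.001]
contact_force: [-0.9, 0.1, -0.4]
opening: 0.699
finger_force: 0.0
```

Call:
drive_tool(moves=[[[0,0,0],[0,0,-0.03],0.06],[[0,0,0],[0,0,-0.04],0.06],[[0,0,0],[0,0,-0.04],0.06],[[0,0,0],[0.05,0,0],0.06],[[0,0,0],[0.05,0,0],0.06]])

```text
time: 14.42
eef_pos: [0.5465, -0.2296, 0.2601]
tcp_rot: [0.125, 0.992, -0.001, 0.001]
contact_force: [-0.1, 1.1, -1.2]
opening: 0.701
finger_force: 0.0
```

Call:
drive_tool(moves=[[[0,0,0],[0.04,0.03,0],0.06],[[0,0,0],[0,0.05,0],0.06],[[0,0,0],[0,0.05,0],0.06],[[0,0,0],[0,0.05,0],0.06],[[0,0,0],[0,0,0],0.06]])

```text
time: 15.05
eef_pos: [0.5536, -0.0425, 0.2594]
tcp_rot: [0.123, 0.992, 0.0, 0.001]
contact_force: [0.0, -0.7, -0.7]
opening: 0.704
finger_force: 0.0
```

Run:
```python
from look import *
S=cam('side');T=cam('top')
cv2.imwrite('pics/f.png',cv2.resize(np.hstack([S['image'],T['image']])[:,:,::-1],(800,300)))
for k,a,b in(('red',(325,270),(382,122)),('blue',(279,63),(113,131))):
    u=tops(S,k,a);v=tops(T,k,b);print(k,u,v,tri(S,u[1],T,v[1]))
```

```text
red (np.float64(6.580300578795413), (331.5732116699219, 270.30535888671875), (13.622587203979492, 16.950159072875977)) (np.float64(16.409196556368464), (369.6593017578125, 132.81521606445312), (25.21861457824707, 32.475677490234375)) (array([ 0.64120257, -0.24225721,  0.14093681]), np.float64(0.014079092942029987))
blue (np.float64(0.4918436967621729), (278.5086669921875, 63.02240753173828), (6.072139263153076, 9.4756498336792)) (np.float64(0.25517864673234114), (113.0465316772461, 131.2509002685547), (10.901857376098633, 11.643709182739258)) (array([0.63115051, 0.24765142, 0.16266416]), np.float64(0.002250606886662682))
```

View pics/f.png

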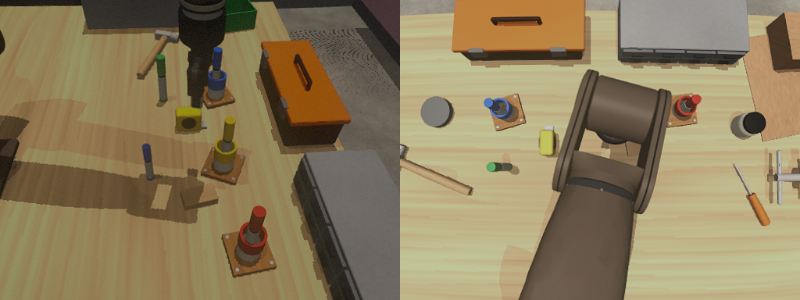

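The last picture shows both markers cap up in their own pipes: red at side (258,213) and blue at (217,58) in the scaled view. The other markers are untouched, and the gripper is clear.

```bash
python3 -c "
from h import *
c=cam('side');u=tops(c,'red',(331,270));print(onz(c,u[1],.162))
print(ctrl.sign_off())"
```

```text
[ 0.64250443 -0.25428931  0.162     ]
the job is handed in; nothing more can be done
None
```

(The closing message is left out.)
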